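# Turn the gauge rack to its empty hook and hang the ring gauge

## Task

First turn the rack until its empty hook is at the front, fully home against the stop; then hang the loose steel ring gauge on that hook, with the hook's upright prong through its bore and the ring sitting flat on the arm. Work gently: the prong's place along its slot is not exactly known, so feel for it, press the rack only lightly (never with more than some 3 kg), do not drop the ring onto it, leave the hook against its stop and leave everything else on the table where it is.

Things in the scene. Friction and masses are not known exactly. Their poses are not given: they have to be found in the camera images.
- rack: Turret rack for ring gauges, fixed; origin on its turning axis at table height, x axis from its front to its back (front = -x side). Round foot 156 mm across. The aluminium head has four level flat arms at right angles, reaching 148 mm from the axis, 24 mm wide, 12 mm thick, tops 100 mm above the table. Near each arm's end stands a steel prong, 13 mm in diameter, 36 mm tall above the arm
- head_top (a point): Top of the black cap on the rack's turning axis, 133 mm above the table. Three of the four prongs carry ring gauges fixed to them (40 to 58 mm across, tops at most 130 mm above the table); the fourth is the empty hook. From above the space between the arms is free
- carousel (a joint): Turning of the head, rad: 0 = empty hook at the front (the rack's -x), hard against a rigid stop; grows counter-clockwise seen from above, up to 2.5. Starts at 0.8 to 2.1, so turn it clockwise to bring it home, e.g. by pushing an arm sideways with shut fingers. It stays where it is left (friction 0.3 N m)
- hook_mark (a point): Middle of the slot on top of the empty arm, 120 mm from the axis, 100 mm above the table; turns with the head, x along the arm to the axis, z up. The prong (1 mm chamfer) is NOT exactly here: it is clamped in the slot with its centre up to 10 mm nearer to or farther from the axis, never to the side; feel for it (or see it). It holds 60 N without sliding
- ring: The loose steel ring gauge, a plain thick ring lying flat on the table: 46 mm outside, 16 mm bore, 30 mm tall, 0.22 to 0.36 kg; origin at the centre of its underside (on the bore's axis), z along the bore. The bore has 1.5 mm of play to each side on the prong
- sleeve: brass sleeve, open tube 62 mm outside, 48 mm inside, 45 mm tall, standing; origin at the centre of its underside. Bystander
- mouse: grey computer mouse, round, 62 mm across and 34 mm high; origin at the centre of its underside. Bystander
- driver: screwdriver lying on the table; origin under its middle, x along it to the tip. Bystander
- tape: cardboard roll core lying flat, 90 mm across, 20 mm high; origin at the centre of its underside. Bystander
- vblock: dark steel V-block, 50 x 40 mm, 40 mm high; origin at the centre of its underside. Bystander
- spray: spray can, 52 mm across, 120 mm tall, standing; origin at the centre of its underside. Bystander
There are look-alikes about, which are no part of the job. What is shaped like the ring but pink or turquoise is not meant.

How it is judged (in metres and radians):
On the way, in this order (a step that is already met when the one before it is completed fails the run):
1. the rack is turned until the empty hook is home against its stop at the front (value of joint carousel below 0.035 rad), for 0.3 s.
2. the ring is down on the empty hook's arm with the prong through it, the hook still at its stop (x of ring in the frame of hook_mark between -0.0135 and 0.0135 m and y of ring in the frame of hook_mark between -0.005 and 0.005 m and z of ring in the frame of hook_mark between -0.003 and 0.003 m and angle between ring's own z axis and vertical below 0.08 rad and value of joint carousel below 0.035 rad), for 0.2 s.
At the end, for the whole second after the job is handed in: Empty hook at the front against its stop (joint below 0.035 rad), at rest; ring on its prong, flat on the arm: underside within 3 mm of the arm's top, centre within 5 mm sideways and 13.5 mm lengthwise of the slot's middle, tilt under 0.08 rad, at rest (all of step 2 and linear speed of ring below 0.02 m/s and velocity of joint carousel between -0.03 and 0.03 rad/s); the robot touches nothing.
It fails at once if the rack is pressed or struck with more than 30 N (by the robot or by the ring) (contact force between rack and anything else above 30 N).
It fails at once if another object on the table is moved by more than 30 mm (distance of any of sleeve, mouse, driver, tape, vblock, spray from where it was at the start of the episode above 0.03 m).
It also fails if it takes over 67 s, if anything falls off the work surface, if the arm or the gripper's body presses on something with over 40 N, if the wrist force passes 120 N, or if a joint passes its speed limit or range.

## Robot

A 6-joint arm with a two-finger parallel gripper is mounted at the origin on the work surface. World frame = base frame: x ahead of the robot, y to its left, z up, the work surface at z = 0. Lengths are in mm, angles in rad, forces in N, time in s.
With the tool pointing down it reaches from about 275 to 1000 mm from the base axis. Payload 8.4 kg.
Tool frame: the origin (TCP) lies midway between the tips of the shut fingers; the grasp point (between the pads) lies 19 mm behind it (r.tcp_to_grasp is the distance from the TCP to the grasp point, in mm); z points along the fingers, y is the direction in which the jaws open and shut (so a half turn about z gives the same grasp; the last joint's range is limited). The gripper opens to 85 mm and grips with 20 to 120 N. Pads are 22 mm wide; open, the fingers measure 114 mm over their backs; the gripper's body (76 mm by 85 mm) begins 54 mm behind the grasp point. The pads swing forward as they close: fully open they stand 13 mm farther back than shut.
Start: joints at [1.129, 0.353, 1.633, -0, 1.155, -0.002], TCP at [266.098, 565.526, 231.281] pointing down, gripper open.
Joint ranges: [-2.63, 2.63], [-0.92, 2.1], [0.06, 2.66], [-1.3, 4.44], [0, 2.69], [-3.02, 3.02]. Speed limits (rad/s): [2.22, 2.22, 2.79, 3.14, 3.14, 3.14].

## Interface

Orientations are given as a unit quaternion [x, y, z, w].
In Python, from bench import status, capture, ticket, r gives the robot as it stands. The module is installed in compiled form; this text tells all that it offers.
- The arm moves only by the shell command python3 -m handwheel 'ROWS' [FORCE]. ROWS is JSON, a list of rows, each an object with "xyz": the shift along the tool's x, y, z in cm, a list of three; "yaw": the turn about the tool's z in degrees; "jaw": the finger opening in cm, from 0 to 8.54. A call has 1 to 12 rows; each row shifts and turns the commanded pose from where the row before left it, along the tool's axes as they then stand; what a row does not reach is not made up. A row lasts 1/10 s, in which the tool goes at most 50 mm and 8.59 degrees, less where a joint would pass 70% of its speed; a pose out of reach is approached as far as the arm can. A call is refused whole if a number of a shift passes 5 or a number of a turn 8.59, either way. A call with a gripper value outside its range is refused whole. The fingers move at their own pace and stop on an object; FORCE is the grip in N (left out, the last holds). Time passes only in rows, so rows that do not move let the fingers close. It gives the time, the measured TCP pose, the force and the opening at its end, in the units of the state.
- status.read_state(): the state, without advancing time (a new reading comes with each control period).
- capture(name): name is "scene" or "top"; returns a dict with "pixels" (384x512x3 uint8, blue, green, red), "range_z" (384x512 float32, mm along the optical axis (not along the pixel's ray), 0 where there is no reading), "intrinsics" (3x3 intrinsics, pixels), "rvec" (rotation vector, rad) and "tvec" (3), from world to camera coordinates, as OpenCV has them. Camera axes: x right, y down, z forward; pixel columns grow to the right and rows downward; lengths in mm; the calibration is good to about 2 mm. A picture is of the moment at which its call begins.
- ticket.close_job(): hands the job in, once; it reports no verdict.
The state is a dict: "time": time; "q": joint angles; "qd": joint speeds; "tau": joint torques, N m; "position": TCP position; "ee_rot": TCP orientation; "contact_force": force on the tool from outside, world axes, zero at the start; "moment": the same for the moment, N m; "finger_gap": finger opening in mm.
Only numpy, scipy, OpenCV 4.12 (cv2) and the standard library are available. Lean on these libraries where they do the work, as an engineer would, in place of code of your own. Each camera call takes 0.05 s, during which the arm holds its last target.

## Working session

There is one attempt and no reset: what is moved stays moved. The work goes in short steps, Python scripts to look and compute and a shell command to move; the robot and the scene stay as the last step left them, time stands still between calls to the robot, and variables do not carry over. Pictures are saved under pics/ and viewed, and the job is handed in when it is done.

```bash
mkdir -p pics; cat > h.py <<'E'
import numpy as np,cv2,pickle
from bench import status,capture,ticket,r
def cap(n):
    c=capture(n); pickle.dump(c,open(n+'.pkl','wb')); return c
def load(n): return pickle.load(open(n+'.pkl','rb'))
def world(c):
    R=cv2.Rodrigues(np.array(c['rvec'],float))[0];t=np.array(c['tvec'],float).ravel()
    K=np.array(c['intrinsics']);Z=c['range_z'].astype(float)
    v,u=np.mgrid[:Z.shape[0],:Z.shape[1]]
    P=np.stack([(u-K[0,2])/K[0,0]*Z,(v-K[1,2])/K[1,1]*Z,Z],-1)
    W=(P-t)@R; W[Z==0]=np.nan; return W
def proj(c,p):
    return cv2.projectPoints(np.array(p,float).reshape(-1,1,3),np.array(c['rvec'],float),np.array(c['tvec'],float),np.array(c['intrinsics'],float),None)[0].reshape(-1,2)
E
python3 - <<'E'
from h import *
for n in('scene','top'):
    c=cap(n); cv2.imwrite(f'pics/{n}0.png',cv2.resize(c['pixels'],(800,600)))
print(status.read_state())
E
```

```text
{'time': 0.1, 'q': array([ 1.12858916e+00,  3.53595212e-01,  1.63402810e+00,  3.18621234e-07,
        1.15518623e+00, -2.40353914e-03]), 'qd': array([ 0.00163084, -0.00228831, -0.00159546,  0.00059728, -0.00137249,
       -0.00111267]), 'tau': array([ 5.15078700e-04, -6.06359339e+01, -3.42816639e+01,  2.01675234e-04,
        3.99853147e-03, -7.81296734e-07]), 'position': array([265.92976724, 565.15522401, 230.64010287]), 'ee_rot': array([ 2.18133826e-01,  9.75918677e-01, -5.93435486e-04, -1.34290319e-04]), 'contact_force': array([-0.31185091,  0.05702099,  0.01766866]), 'moment': array([ 0.00302066,  0.02061424, -0.01401857]), 'finger_gap': 85.48090196252738}
```

View pics/scene0.png

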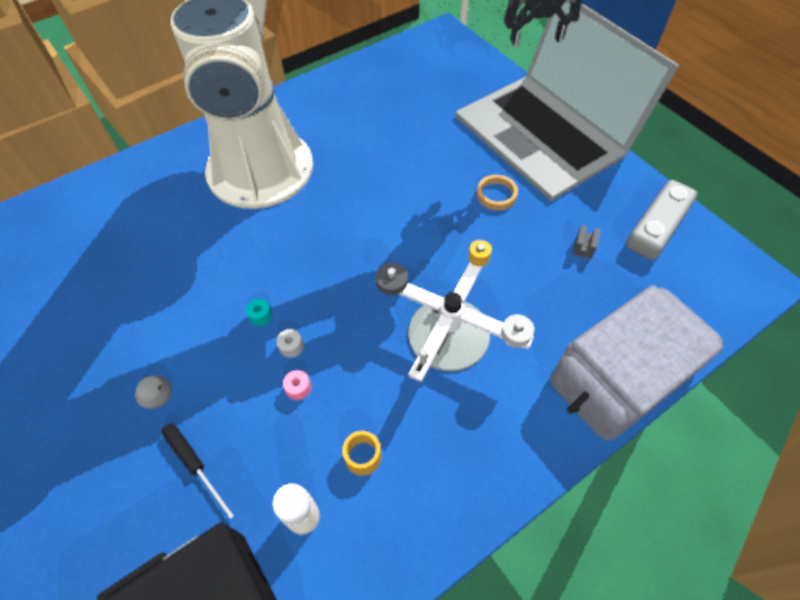

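View pics/top0.png

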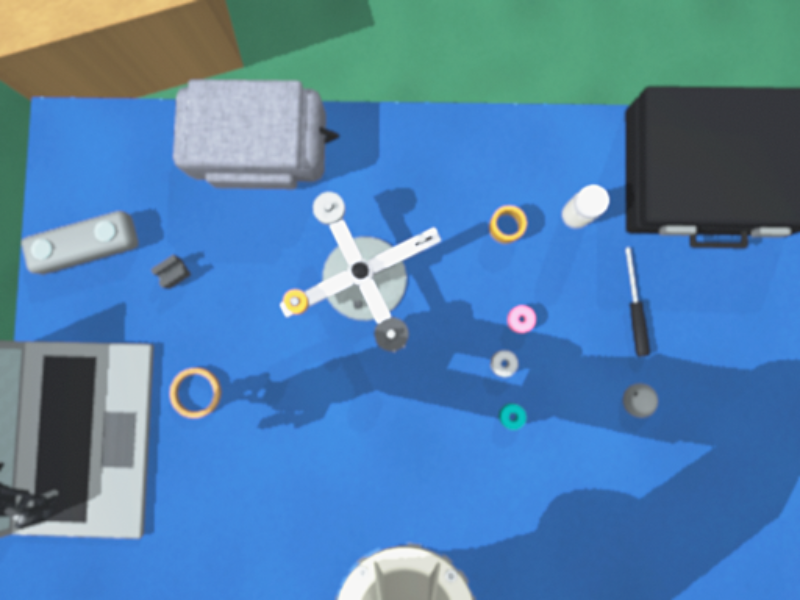

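```bash
python3 - <<'E'
from h import *
c=load('top'); W=world(c)
p=c['pixels'][100:280,160:360]; cv2.imwrite('pics/crop1.png',cv2.resize(p,None,fx=4,fy=3.3,interpolation=cv2.INTER_CUBIC))
c2=load('scene'); W2=world(c2)
p=c2['pixels'][140:270,150:350]; cv2.imwrite('pics/crop2.png',cv2.resize(p,None,fx=4,fy=4,interpolation=cv2.INTER_CUBIC))
# axis cap
for w,n in((W,'top'),(W2,'scene')):
    h=w[...,2]
    m=(h>126)&(h<140)&(w[...,0]>250)&(w[...,0]<750)
    l,k,s,ce=cv2.connectedComponentsWithStats(m.astype(np.uint8))[0:4]
    for i in range(1,l):
        if s[i,4]>8: q=w[k==i]; print(n,'h126-140',ce[i].round(),s[i,4],np.median(q,0).round(1),q.min(0).round(),q.max(0).round())
    m=(h>24)&(h<36)&(w[...,0]>150)&(w[...,0]<750)
    l,k,s,ce=cv2.connectedComponentsWithStats(m.astype(np.uint8))[0:4]
    for i in range(1,l):
        if 30<s[i,4]<2000: q=w[k==i]; print(n,'h24-36',ce[i].round(),s[i,4],((q.min(0)+q.max(0))/2).round(1),q.min(0).round(),q.max(0).round(), np.median(c['pixels'][k==i] if n=='top' else c2['pixels'][k==i],0))
E
```

```text
top h126-140 [209. 132.] 29 [711.2 146.  135. ] [700. 137. 126.] [719. 153. 139.]
top h126-140 [270. 152.] 20 [661.6 -14.5 134.7] [656. -20. 128.] [667.  -9. 139.]
top h126-140 [230. 172.] 104 [607.4  89.7 129.2] [592.  75. 126.] [621. 104. 135.]
top h126-140 [188. 192.] 173 [552.  194.9 129.9] [534. 175. 126.] [571. 215. 139.]
top h126-140 [250. 213.] 21 [501.9  33.3 135.3] [497.  28. 133.] [507.  38. 139.]
top h24-36 [ 83. 150.] 33 [677.2 524.4  30.1] [649. 515.  24.] [705. 534.  36.] [102. 101.  97.]
top h24-36 [410. 210.] 111 [ 526.6 -414.1   28. ] [ 480. -427.   24.] [ 573. -401.   32.] [67. 61. 59.]
top h24-36 [334. 203.] 181 [ 537.9 -199.8   29.3] [ 516. -222.   24.] [ 559. -177.   34.] [238. 204. 249.]
top h24-36 [ 10. 264.] 278 [342. 716.  30.] [211. 710.  24.] [473. 722.  36.] [144. 142. 125.]
top h24-36 [323. 232.] 182 [ 457.1 -168.8   29.7] [ 435. -190.   24.] [ 479. -147.   35.] [201. 198. 191.]
top h24-36 [411. 256.] 234 [ 397.  -416.4   29.8] [ 372. -440.   24.] [ 422. -392.   36.] [150. 148. 141.]
top h24-36 [328. 266.] 194 [ 363.1 -185.2   30. ] [ 341. -208.   25.] [
[... 588 characters left out ...]
 ] [152. 712.  24.] [474. 726.  36.] [158. 158. 140.]
scene h24-36 [411. 157.] 59 [687.6 532.7  30. ] [656. 517.  24.] [719. 548.  36.] [111. 111. 108.]
scene h24-36 [164. 197.] 150 [ 361.4 -182.8   28.9] [ 339. -205.   24.] [ 384. -160.   33.] [174.  176.5   0. ]
scene h24-36 [184. 217.] 165 [ 457.  -167.4   29.4] [ 435. -190.   25.] [ 479. -145.   34.] [184. 184. 181.]
scene h24-36 [189. 244.] 186 [ 536.5 -197.8   28.8] [ 513. -220.   24.] [ 560. -176.   33.] [237.5 195.  255. ]
scene h24-36 [ 95. 248.] 234 [ 397.  -413.8   30. ] [ 373. -438.   24.] [ 421. -390.   36.] [141. 139. 135.]
scene h24-36 [114. 285.] 142 [ 525.  -412.5   26.2] [ 476. -425.   24.] [ 574. -400.   28.] [55. 52. 51.]
```

View pics/crop1.png

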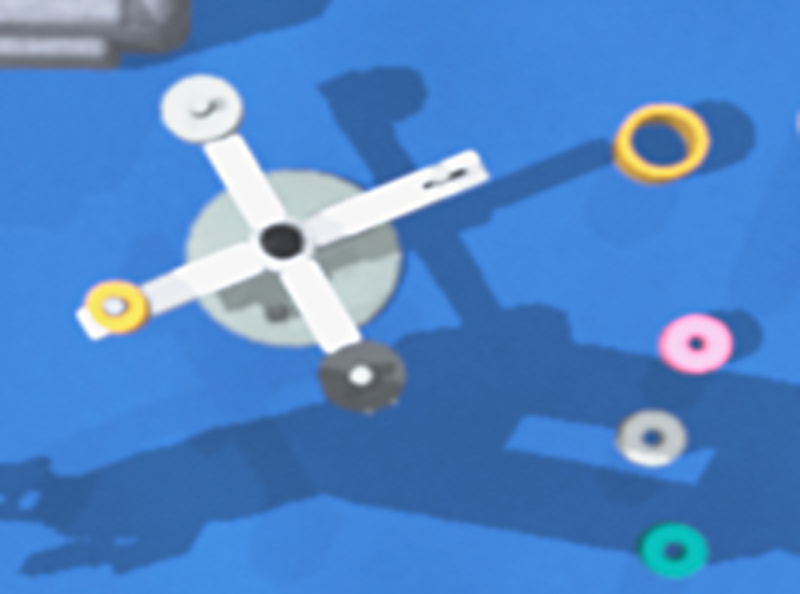

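View pics/crop2.png

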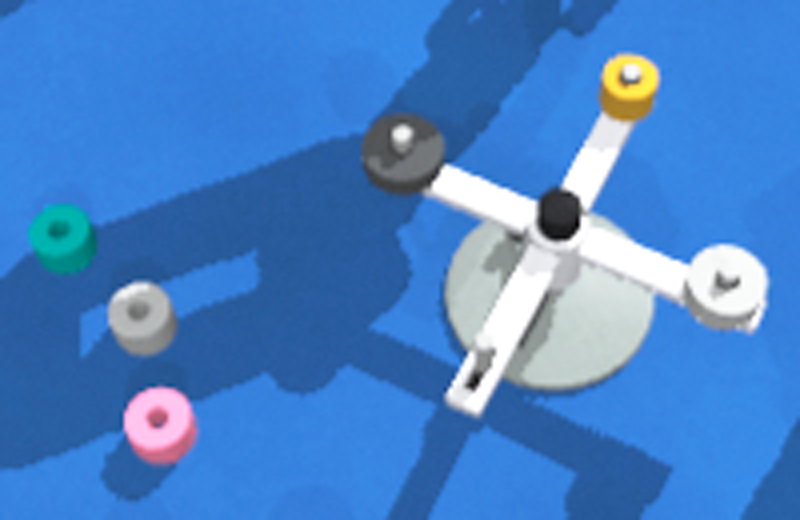

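```bash
python3 - <<'E'
from h import *
for n in('top','scene'):
    c=load(n); W=world(c)
    m=(np.hypot(W[...,0]-608,W[...,1]-89.7)<85)&(W[...,2]>3)&(W[...,2]<84)
    h=W[...,2][m]; print(n,np.histogram(h,bins=[3,6,9,12,15,18,21,25,30,40,50,60,70,84]))
    base=np.median(h)
    k=m&(W[...,2]>20)
    for v,u in np.argwhere(k): 
        d=W[v,u]-[608,89.7,0]; print(u,v,W[v,u].round(),'r%.0f a%.0f'%(np.hypot(*d[:2]),np.degrees(np.arctan2(d[1],d[0]))),c['pixels'][v,u])
E
```

```text
top (array([105, 316, 421, 312, 140,  26,   1,   2,   6,  25,   3,   4,   1]), array([ 3,  6,  9, 12, 15, 18, 21, 25, 30, 40, 50, 60, 70, 84]))
251 169 [629.  36.  37.] r58 a-68 [210 200 193]
249 170 [626.  42.  42.] r51 a-70 [210 201 194]
247 171 [623.  47.  43.] r45 a-71 [188 181 174]
245 172 [620.  53.  37.] r39 a-71 [169 162 156]
243 173 [617.  58.  39.] r33 a-73 [168 162 155]
239 174 [613.  69.  45.] r21 a-75 [193 183 178]
241 174 [614.  64.  37.] r26 a-76 [170 164 157]
239 175 [609.  69.  59.] r21 a-87 [156 150 145]
239 176 [607.  69.  51.] r21 a-93 [155 152 144]
238 177 [601.  70.  79.] r21 a-110 [181 173 167]
238 178 [600.  71.  64.] r21 a-113 [195 187 179]
227 181 [591. 101.  62.] r20 a146 [226 220 216]
229 182 [588.  95.  68.] r21 a165 [209 198 192]
230 182 [588.  92.  67.] r20 a172 [239 233 229]
244 182 [594.  56.  20.] r37 a-113 [193 193 178]
224 184 [587. 113.  21.] r32 a133 [150 149 138]
226 192 [562. 105.  43.] r48 a162 [147 145 135]
227 192 [562. 102.  44.] r48 a165 [140 138 129]
228 192 [562.  99.  46.] r47 a169 [141 139 130]
229 192 [562.  96.  50.] r47 a173 [138 13
[... 3962 characters left out ...]
218 [632.  56.  46.] r41 a-55 [179 172 173]
284 218 [629.  62.  37.] r35 a-52 [92 90 89]
283 219 [632.  56.  42.] r42 a-54 [114 111 109]
282 220 [634.  51.  45.] r47 a-56 [167 161 161]
283 220 [633.  56.  37.] r42 a-54 [85 84 80]
281 221 [635.  47.  45.] r51 a-58 [222 216 215]
282 221 [635.  50.  41.] r48 a-55 [108 104 104]
281 222 [638.  44.  46.] r55 a-56 [152 147 146]
282 222 [635.  51.  34.] r47 a-55 [95 95 91]
280 223 [638.  41.  44.] r58 a-58 [213 205 205]
281 223 [639.  44.  43.] r56 a-56 [101  97  96]
280 224 [641.  39.  45.] r61 a-57 [141 137 137]
281 224 [639.  44.  35.] r55 a-56 [94 94 90]
279 225 [639.  37.  36.] r61 a-60 [195 190 189]
280 225 [641.  39.  38.] r60 a-57 [85 82 81]
```

```bash
python3 - <<'E'
from h import *
c=load('top');p=c['pixels'][140:215,195:275]; cv2.imwrite('pics/crop3.png',cv2.resize(p,None,fx=8,fy=8,interpolation=cv2.INTER_CUBIC))
c=load('scene');p=c['pixels'][170:245,250:330]; cv2.imwrite('pics/crop4.png',cv2.resize(p,None,fx=8,fy=8,interpolation=cv2.INTER_CUBIC))
E
```

```text
(no output)
```

View pics/crop3.png

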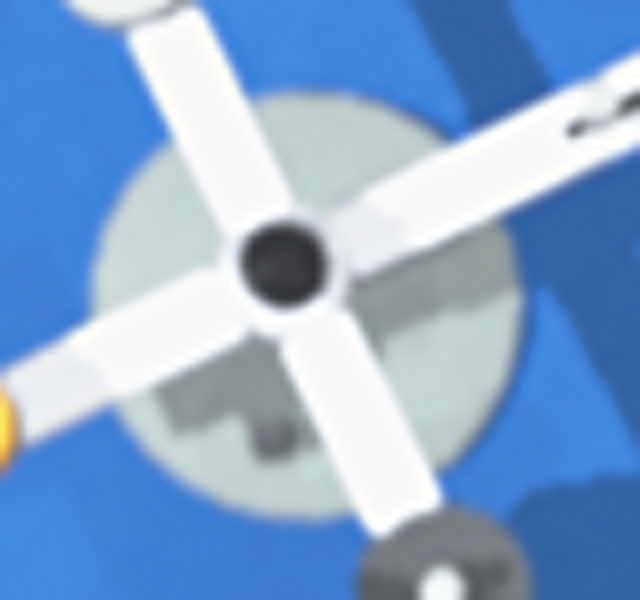

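View pics/crop4.png

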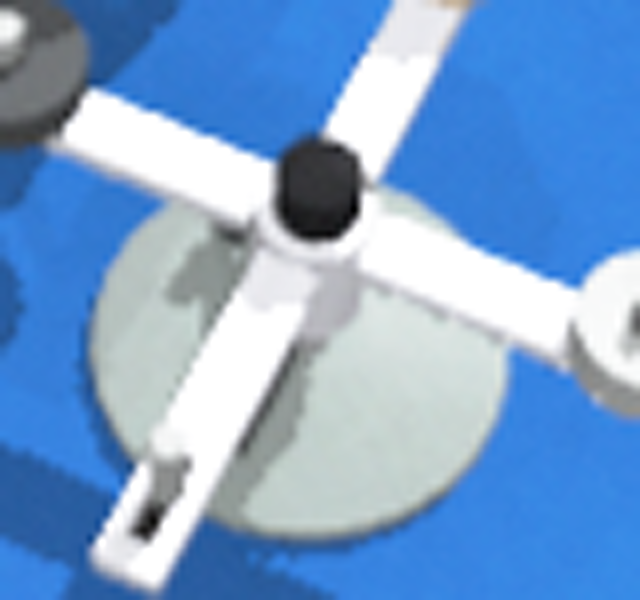

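Top view candidates are the grey ring (504,363), pink (521,319) and turquoise (513,417). Pink and turquoise are excluded, and the grey one measures 46 mm across and 30 mm tall, so it is the ring, at about (457,-168). The empty arm is the one with the slot, pointing to (430,237), and a stop post stands on the foot at (358,303). The empty arm should come home at about -177°, which is roughly 2.0 rad of turning. I'm moving to the gap behind the empty arm.

```bash
python3 -m handwheel '[{"xyz":[-3.5,-1.75,0],"yaw":0,"jaw":0},{"xyz":[-3.5,-1.75,0],"yaw":0,"jaw":0},{"xyz":[-3.5,-1.75,0],"yaw":0,"jaw":0},{"xyz":[-3.5,-1.75,0],"yaw":0,"jaw":0},{"xyz":[-3.5,-1.75,0],"yaw":0,"jaw":0},{"xyz":[-3.5,-1.75,0],"yaw":0,"jaw":0},{"xyz":[-3.5,-1.75,0],"yaw":0,"jaw":0},{"xyz":[-3.5,-1.75,0],"yaw":0,"jaw":0},{"xyz":[-3.5,-1.75,0],"yaw":0,"jaw":0},{"xyz":[-3.5,-1.75,0],"yaw":0,"jaw":0},{"xyz":[-3.5,-1.75,0],"yaw":0,"jaw":0},{"xyz":[-3.5,-1.75,0],"yaw":0,"jaw":0}]' 40
cat > go.py <<'E'
# go.py X Y Z YAW(tool y angle deg): remaining move in tool axes
import sys
from h import *
from scipy.spatial.transform import Rotation as R
s=status.read_state();p=np.array(s['position']);M=R.from_quat(s['ee_rot']).as_matrix()
a=[float(v) for v in sys.argv[1:]]
ya=np.degrees(np.arctan2(M[1,1],M[0,1]))
print('t',round(s['time'],2),'p',p.round(1),'F',s['contact_force'].round(1),'gap',round(s['finger_gap'],1),'yang',ya.round(2),'tilt',np.degrees(np.arccos(-M[2,2])).round(2))
if len(a)>=3: print('shift cm (tool axes now)',((np.array(a[:3])-p)@M/10).round(2))
if len(a)>3: print('yaw deg',round((ya-a[3]+180)%360-180,2))
d=p[:2]-[608,89.7]; print('polar r%.1f phi%.1f'%(np.hypot(*d),np.degrees(np.arctan2(d[1],d[0]))))
E
python3 go.py 680 36 231 53
```

```text
time: 1.3
position: [557.3, 195.2, 231.0]
ee_rot: [0.218, 0.976, -0.0, -0.0]
contact_force: [0.1, 1.1, 1.0]
finger_gap: 0.1
t 1.3 p [557.3 195.2 231. ] F [0.1 1.1 1. ] gap 0.1 yang 64.8 tilt 0.03
shift cm (tool axes now) [-17.88  -9.18  -0.  ]
yaw deg 11.8
polar r117.0 phi115.7
```

```bash
python3 -m handwheel '[{"xyz":[-3.6,-1.84,0],"yaw":0,"jaw":0},{"xyz":[-3.6,-1.84,0],"yaw":0,"jaw":0},{"xyz":[-3.6,-1.84,0],"yaw":0,"jaw":0},{"xyz":[-3.6,-1.84,0],"yaw":0,"jaw":0},{"xyz":[-3.5,-1.82,0],"yaw":0,"jaw":0},{"xyz":[0,0,1],"yaw":5.9,"jaw":0},{"xyz":[0,0,3],"yaw":5.9,"jaw":0}]'
python3 go.py 680 36 86 53
python3 - <<'E'
from h import *
c=cap('top'); cv2.imwrite('pics/top1.png',cv2.resize(c['pixels'][80:300,130:390],None,fx=3,fy=2.7,interpolation=cv2.INTER_CUBIC))
E
```

```text
time: 2.0
position: [682.0, 36.1, 193.1]
ee_rot: [0.32, 0.947, 0.001, 0.002]
contact_force: [0.9, 0.0, -1.0]
finger_gap: 0.0
t 2.0 p [682.   36.1 193.1] F [ 0.9  0.  -1. ] gap 0.0 yang 52.65 tilt 0.28
shift cm (tool axes now) [ 0.2  -0.16 10.71]
yaw deg -0.35
polar r91.4 phi-35.9
```

View pics/top1.png

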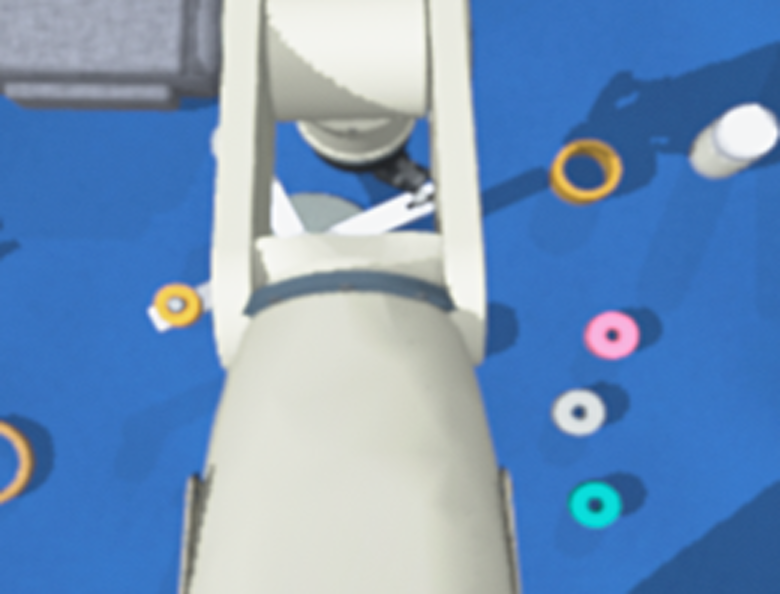

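```bash
python3 -m handwheel '[{"xyz":[0.2,0.3,2.5],"yaw":0,"jaw":0},{"xyz":[0,0,2.5],"yaw":0,"jaw":0},{"xyz":[0,0,2],"yaw":0,"jaw":0},{"xyz":[0,0,2],"yaw":0,"jaw":0}]'
python3 go.py 680 36 86 53
```

```text
time: 2.45
position: [679.2, 41.2, 100.3]
ee_rot: [0.316, 0.949, -0.0, -0.001]
contact_force: [-0.2, -0.3, 0.2]
finger_gap: -0.4
t 2.45 p [679.2  41.2 100.3] F [-0.2 -0.3  0.2] gap -0.4 yang 53.15 tilt 0.08
shift cm (tool axes now) [-0.38 -0.37  1.43]
yaw deg 0.15
polar r86.1 phi-34.2
```

```bash
python3 -m handwheel '[{"xyz":[0,0,1],"yaw":0,"jaw":0},{"xyz":[0,0,0.7],"yaw":0,"jaw":0}, {"xyz":[0,0,0],"yaw":0,"jaw":0}]'
python3 go.py 680 36 86 53
python3 - <<'E'
from h import *
c=cap('scene'); cv2.imwrite('pics/scene1.png',cv2.resize(c['pixels'][120:270,200:380],None,fx=4,fy=4,interpolation=cv2.INTER_CUBIC))
E
```

```text
time: 2.75
position: [679.4, 41.1, 83.8]
ee_rot: [0.317, 0.948, -0.0, -0.001]
contact_force: [-1.0, -0.1, 0.8]
finger_gap: -0.2
t 2.75 p [679.4  41.1  83.8] F [-1.  -0.1  0.8] gap -0.2 yang 53.04 tilt 0.07
shift cm (tool axes now) [-0.35 -0.37 -0.22]
yaw deg 0.04
polar r86.4 phi-34.2
```

View pics/scene1.png

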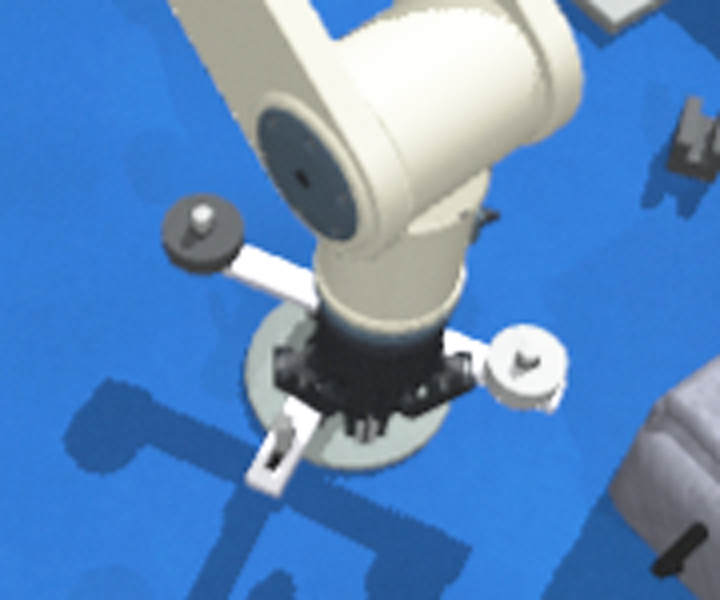

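```bash
python3 -m handwheel '[{"xyz":[-0.02,-0.3,0],"yaw":2,"jaw":0},{"xyz":[-0.02,-0.3,0],"yaw":2,"jaw":0},{"xyz":[0,-0.3,0],"yaw":2,"jaw":0},{"xyz":[0,-0.3,0],"yaw":2,"jaw":0},{"xyz":[0,-0.3,0],"yaw":2,"jaw":0},{"xyz":[0,-0.3,0],"yaw":2,"jaw":0},{"xyz":[0,-0.3,0],"yaw":2,"jaw":0}]'
python3 go.py
```

```text
time: 3.5
position: [667.6, 25.8, 86.0]
ee_rot: [0.431, 0.902, 0.001, 0.002]
contact_force: [3.3, 1.5, -2.6]
finger_gap: 0.1
t 3.5 p [667.6  25.8  86. ] F [ 3.3  1.5 -2.6] gap 0.1 yang 38.93 tilt 0.24
polar r87.3 phi-47.0
```

```bash
python3 -m handwheel '[{"xyz":[0,-0.45,0],"yaw":3,"jaw":0},{"xyz":[0,-0.45,0],"yaw":3,"jaw":0},{"xyz":[0,-0.45,0],"yaw":3,"jaw":0},{"xyz":[0,-0.45,0],"yaw":3,"jaw":0},{"xyz":[0,-0.45,0],"yaw":3,"jaw":0},{"xyz":[0,-0.45,0],"yaw":3,"jaw":0}]'
python3 go.py
python3 - <<'E'
from h import *
c=cap('scene'); cv2.imwrite('pics/scene2.png',cv2.resize(c['pixels'][120:270,200:380],None,fx=4,fy=4,interpolation=cv2.INTER_CUBIC))
E
```

```text
time: 4.1
position: [645.1, 11.0, 86.1]
ee_rot: [0.567, 0.824, 0.001, 0.002]
contact_force: [4.3, -1.5, -1.8]
finger_gap: 0.0
t 4.1 p [645.1  11.   86.1] F [ 4.3 -1.5 -1.8] gap 0.0 yang 20.91 tilt 0.3
polar r87.0 phi-64.7
```

View pics/scene2.png

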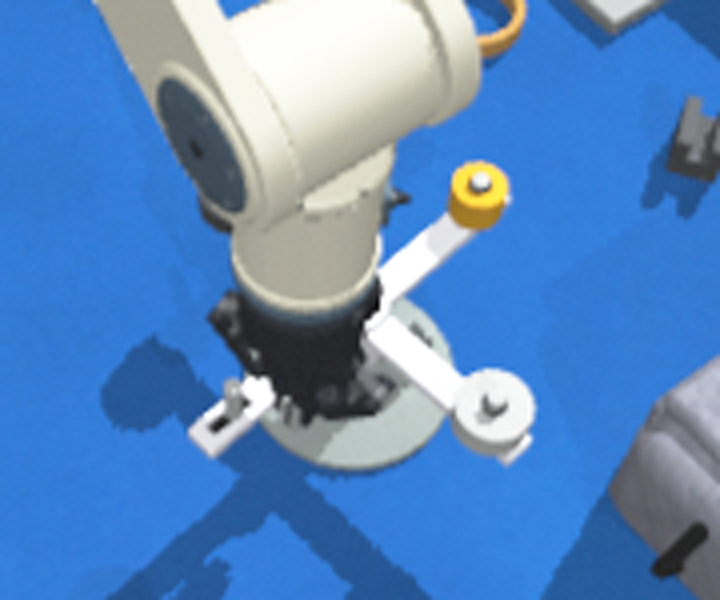

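The head turns with the finger at about 4.5 N, and the empty arm has moved about 18° clockwise. Its slot is at (225,425) in this crop. Continuing the arc.

```bash
python3 -m handwheel '[{"xyz":[0,-0.6,0],"yaw":4,"jaw":0},{"xyz":[0,-0.6,0],"yaw":4,"jaw":0},{"xyz":[0,-0.6,0],"yaw":4,"jaw":0},{"xyz":[0,-0.6,0],"yaw":4,"jaw":0},{"xyz":[0,-0.6,0],"yaw":4,"jaw":0},{"xyz":[0,-0.6,0],"yaw":4,"jaw":0},{"xyz":[0,-0.6,0],"yaw":4,"jaw":0},{"xyz":[0,-0.6,0],"yaw":4,"jaw":0},{"xyz":[0,-0.6,0],"yaw":4,"jaw":0},{"xyz":[0,-0.6,0],"yaw":4,"jaw":0},{"xyz":[0,-0.6,0],"yaw":4,"jaw":0}]'
python3 go.py
```

```text
time: 5.25
position: [579.9, 9.4, 85.8]
ee_rot: [0.834, 0.551, 0.001, 0.001]
contact_force: [1.6, -5.9, 1.4]
finger_gap: -0.1
t 5.25 p [579.9   9.4  85.8] F [ 1.6 -5.9  1.4] gap -0.1 yang -23.07 tilt 0.2
polar r85.0 phi-109.3
```

```bash
python3 -m handwheel '[{"xyz":[-0.03,-0.6,0],"yaw":4,"jaw":0},{"xyz":[-0.03,-0.6,0],"yaw":4,"jaw":0},{"xyz":[-0.03,-0.6,0],"yaw":4,"jaw":0},{"xyz":[-0.03,-0.6,0],"yaw":4,"jaw":0},{"xyz":[-0.03,-0.6,0],"yaw":4,"jaw":0},{"xyz":[-0.03,-0.6,0],"yaw":4,"jaw":0},{"xyz":[-0.03,-0.45,0],"yaw":3,"jaw":0},{"xyz":[-0.03,-0.45,0],"yaw":3,"jaw":0},{"xyz":[-0.03,-0.3,0],"yaw":2,"jaw":0}]'
python3 go.py
python3 - <<'E'
from h import *
c=cap('scene'); cv2.imwrite('pics/scene3.png',cv2.resize(c['pixels'][120:270,200:380],None,fx=4,fy=4,interpolation=cv2.INTER_CUBIC))
E
```

```text
time: 6.15
position: [540.5, 36.7, 85.7]
ee_rot: [0.954, 0.301, 0.001, 0.001]
contact_force: [3.2, -3.3, 2.0]
finger_gap: -0.2
t 6.15 p [540.5  36.7  85.7] F [ 3.2 -3.3  2. ] gap -0.2 yang -55.02 tilt 0.19
polar r85.8 phi-141.8
```

View pics/scene3.png

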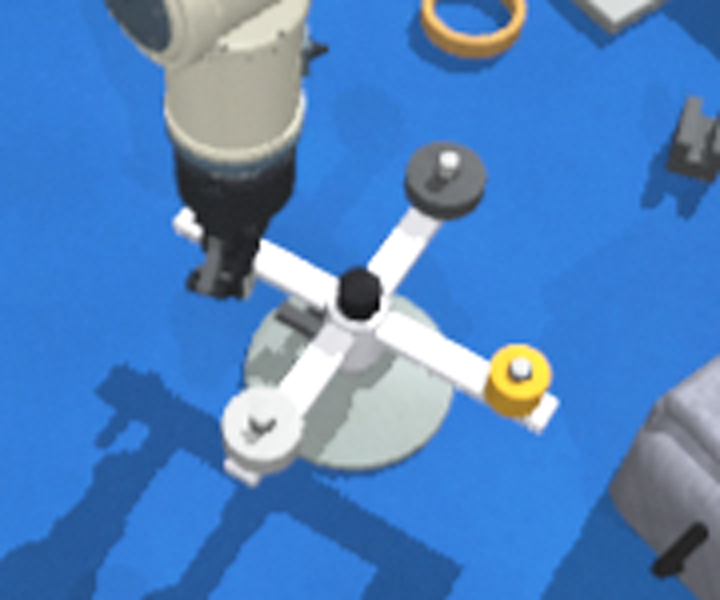

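```bash
cat > ang.py <<'E'
from h import *
A=np.array([608,89.7])
def ang(n):
    w=world(load(n));h=w[...,2]
    m=(h>126)&(h<140)&(np.abs(np.hypot(w[...,0]-A[0],w[...,1]-A[1])-120)<25)
    l,k,s,ce=cv2.connectedComponentsWithStats(m.astype(np.uint8))[0:4]
    for i in range(1,l):
        if s[i,4]>8: 
            q=w[k==i]; p=np.median(q,0); d=p[:2]-A; print(n,s[i,4],p.round(1),'r%.1f a%.1f'%(np.hypot(*d),np.degrees(np.arctan2(d[1],d[0]))))
import sys
for n in sys.argv[1:]: cap(n) if n[0]!='_' else 0; ang(n.strip('_'))
E
python3 ang.py _scene; cp scene.pkl s.bak
```

```text
scene 19 [565.6 202.2 135.6] r120.2 a110.7
scene 164 [720.4 132.9 129.6] r120.4 a21.0
scene 28 [651.3 -21.1 135. ] r118.9 a-68.7
```

```bash
python3 -m handwheel '[{"xyz":[-0.02,-0.3,0],"yaw":2,"jaw":0},{"xyz":[-0.02,-0.3,0],"yaw":2,"jaw":0},{"xyz":[-0.02,-0.3,0],"yaw":2,"jaw":0},{"xyz":[-0.02,-0.3,0],"yaw":2,"jaw":0},{"xyz":[-0.01,-0.15,0],"yaw":1,"jaw":0}]'
python3 go.py;python3 -m handwheel '[{"xyz":[-0.01,-0.1,0],"yaw":0.7,"jaw":0},{"xyz":[-0.01,-0.1,0],"yaw":0.7,"jaw":0},{"xyz":[0,-0.08,0],"yaw":0.5,"jaw":0}]'
python3 go.py
```

```text
time: 6.7
position: [532.6, 47.8, 85.4]
ee_rot: [0.974, 0.225, 0.001, 0.0]
contact_force: [2.7, -2.4, 2.6]
finger_gap: 0.4
t 6.7 p [532.6  47.8  85.4] F [ 2.7 -2.4  2.6] gap 0.4 yang -63.96 tilt 0.16
polar r86.3 phi-150.9
time: 7.0
position: [530.1, 50.2, 84.5]
ee_rot: [0.978, 0.209, 0.0, 0.0]
contact_force: [1.6, -2.8, 2.8]
finger_gap: -0.1
t 7.0 p [530.1  50.2  84.5] F [ 1.6 -2.8  2.8] gap -0.1 yang -65.91 tilt 0.02
polar r87.3 phi-153.1
```

```bash
python3 -m handwheel '[{"xyz":[0,-0.08,0],"yaw":0.5,"jaw":0},{"xyz":[0,-0.08,0],"yaw":0.5,"jaw":0},{"xyz":[0,-0.08,0],"yaw":0.5,"jaw":0}]'
python3 go.py;python3 -m handwheel '[{"xyz":[0,-0.08,0],"yaw":0.5,"jaw":0},{"xyz":[0,-0.08,0],"yaw":0.5,"jaw":0}]'
python3 go.py
```

```text
time: 7.3
position: [528.8, 52.5, 84.2]
ee_rot: [0.981, 0.196, -0.0, -0.0]
contact_force: [1.8, -3.3, 2.4]
finger_gap: 0.3
t 7.3 p [528.8  52.5  84.2] F [ 1.8 -3.3  2.4] gap 0.3 yang -67.43 tilt 0.02
polar r87.5 phi-154.8
time: 7.5
position: [528.2, 54.0, 84.2]
ee_rot: [0.982, 0.187, -0.0, 0.0]
contact_force: [1.8, -3.4, 3.2]
finger_gap: -0.2
t 7.5 p [528.2  54.   84.2] F [ 1.8 -3.4  3.2] gap -0.2 yang -68.43 tilt 0.02
polar r87.5 phi-155.9
```

```bash
python3 ang.py scene
```

```text
scene 21 [594.1 208.9 134.9] r120.0 a96.7
scene 172 [728.1 103.9 129.7] r121.0 a6.8
scene 25 [624.1 -28.9 135. ] r119.6 a-82.3
```

```bash
python3 -m handwheel '[{"xyz":[0,-0.08,0],"yaw":0.5,"jaw":0},{"xyz":[0,-0.08,0],"yaw":0.5,"jaw":0}]' >/dev/null
python3 go.py;python3 -m handwheel '[{"xyz":[0,-0.08,0],"yaw":0.5,"jaw":0},{"xyz":[0,-0.08,0],"yaw":0.5,"jaw":0}]' >/dev/null
python3 go.py
```

```text
t 7.75 p [527.5  55.4  84.2] F [ 0.9 -3.7  1.9] gap -0.1 yang -69.44 tilt 0.03
polar r87.5 phi-156.9
t 7.95 p [527.2  56.1  84.3] F [  2.2 -12.6   2.6] gap -0.0 yang -70.4 tilt 0.09
polar r87.5 phi-157.4
```

```bash
python3 -m handwheel '[{"xyz":[0,-0.08,0],"yaw":0.5,"jaw":0}]' >/dev/null
python3 go.py;
```

```text
t 8.05 p [527.1  56.3  84.3] F [  2.5 -17.9   3. ] gap -0.1 yang -70.87 tilt 0.14
polar r87.6 phi-157.6
```

```bash
python3 -m handwheel '[{"xyz":[0,-0.08,0],"yaw":0.5,"jaw":0}]' >/dev/null
python3 go.py
```

```text
t 8.15 p [526.9  56.5  84.3] F [  3.8 -20.9   3.2] gap 0.1 yang -71.36 tilt 0.19
polar r87.7 phi-157.7
```

Stop found: the force climbs to 21 N with almost no further motion. I'm backing off to a lighter push, holding, then checking the angle.

```bash
python3 -m handwheel '[{"xyz":[0,0.08,0],"yaw":0,"jaw":0},{"xyz":[0,0,0],"yaw":0,"jaw":0},{"xyz":[0,0,0],"yaw":0,"jaw":0},{"xyz":[0,0,0],"yaw":0,"jaw":0}]' >/dev/null
python3 go.py; python3 ang.py scene
```

```text
t 8.55 p [526.9  56.2  84.3] F [  1.8 -14.1   2.6] gap -0.2 yang -71.38 tilt 0.13
polar r87.7 phi-157.5
scene 21 [596.3 208.9 134.1] r119.8 a95.6
scene 29 [621.9 -28.1 134.2] r118.6 a-83.3
scene 176 [728.3 102.2 129.9] r121.0 a5.9
```

```bash
python3 -m handwheel '[{"xyz":[0,0.3,0],"yaw":0,"jaw":0},{"xyz":[0,1.0,0],"yaw":0,"jaw":0},{"xyz":[0,0.7,-3],"yaw":0,"jaw":0},{"xyz":[0,0.5,-4],"yaw":0,"jaw":0},{"xyz":[0,0,-4],"yaw":0,"jaw":0},{"xyz":[0,3,0],"yaw":-8,"jaw":7},{"xyz":[0,4,0],"yaw":-8,"jaw":7},{"xyz":[0,4,0],"yaw":-8,"jaw":7},{"xyz":[0,4,0],"yaw":-8,"jaw":7},{"xyz":[0,4,0],"yaw":-8,"jaw":7}]' >/dev/null
python3 go.py 457 -168 191 5; python3 ang.py scene top
python3 - <<'E'
from h import *
for n in('scene','top'):
    c=load(n); uv=proj(c,[488,78,115])[0].astype(int); u,v=uv; print(n,uv)
    cv2.imwrite(f'pics/{n}4.png',cv2.resize(c['pixels'],(800,600)))
    cv2.imwrite(f'pics/{n}4c.png',cv2.resize(c['pixels'][v-30:v+30,u-35:u+35],None,fx=10,fy=9.5,interpolation=cv2.INTER_CUBIC))
E
```

```text
t 9.6 p [ 643.3 -119.7  194. ] F [ 0.  -0.  -0.5] gap 69.8 yang -31.12 tilt 0.06
shift cm (tool axes now) [-13.77 -13.46   0.31]
yaw deg -36.12
polar r212.3 phi-80.4
scene 19 [493.5  77.1 134.7] r115.2 a-173.7
scene 21 [595.8 207.7 134.5] r118.7 a95.9
scene 30 [621.6 -28.2 134.3] r118.7 a-83.4
scene 172 [727.6 102.7 129.8] r120.3 a6.2
top 167 [726.1 102.2 130.3] r118.8 a6.1
top 25 [619.7 -28.8 134.5] r119.1 a-84.4
top 22 [593.8 207.7 134.7] r118.9 a96.8
top 19 [492.9  76.8 134.4] r115.8 a-173.6
scene [259 166]
top [233 218]
```

View pics/top4.png

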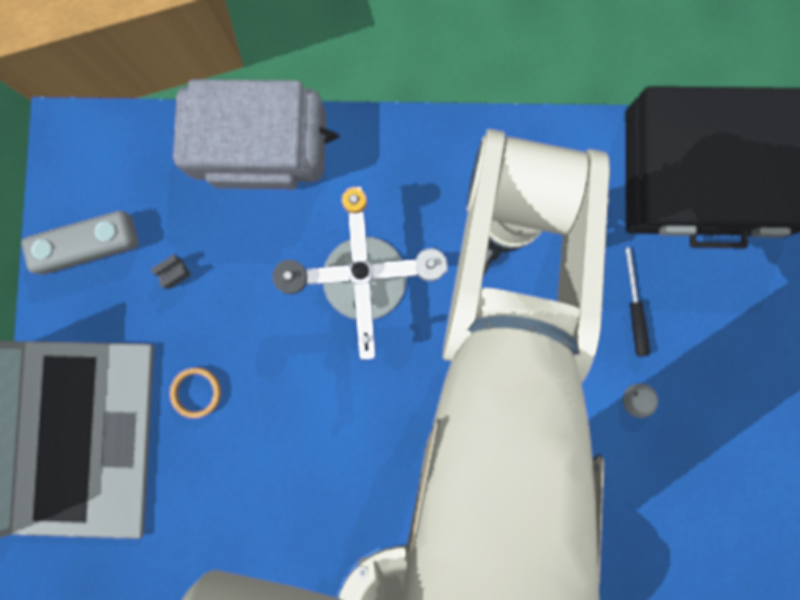

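View pics/scene4.png

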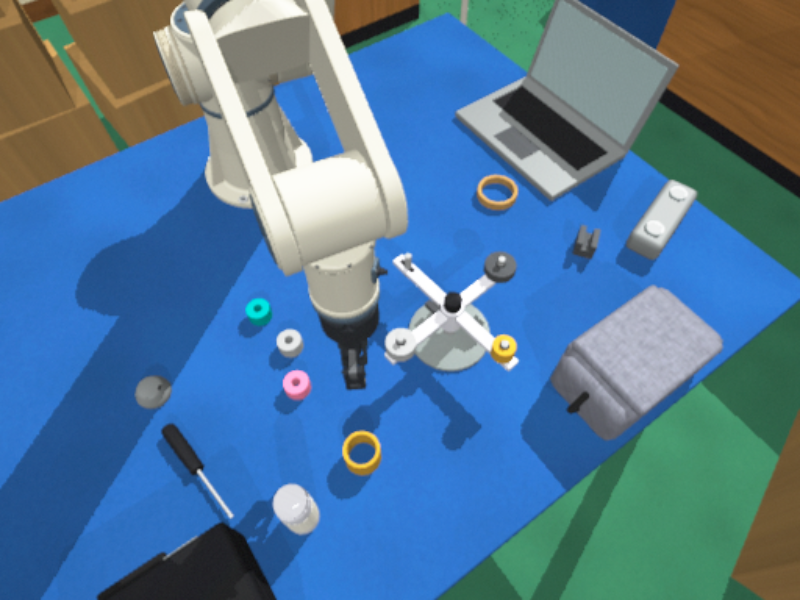

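View pics/top4c.png

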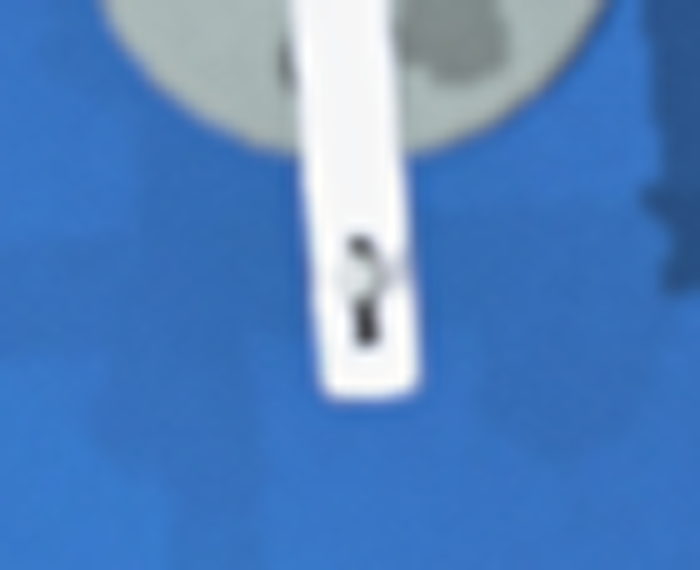

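Both cameras see the empty prong at (493,77), about 115.5 mm from the axis, so roughly 4.5 mm inward of the slot middle. The head is home at about -174°. Next is the grey ring. I'll squeeze it once along x and once along y so it is centred in both axes.

```bash
python3 -m handwheel '[{"xyz":[-2.75,-2.69,0],"yaw":0,"jaw":6.2},{"xyz":[-2.75,-2.69,0],"yaw":0,"jaw":6.2},{"xyz":[-2.75,-2.69,0],"yaw":0,"jaw":6.2},{"xyz":[-2.75,-2.69,0],"yaw":0,"jaw":6.2},{"xyz":[-2.77,-2.69,0],"yaw":0,"jaw":6.2},{"xyz":[0,0,0],"yaw":-7.5,"jaw":6.2},{"xyz":[0,0,2],"yaw":-7.5,"jaw":6.2},{"xyz":[0,0,3],"yaw":-7.5,"jaw":6.2},{"xyz":[0,0,3],"yaw":-7.5,"jaw":6.2},{"xyz":[0,0,2],"yaw":-7,"jaw":6.2}]' >/dev/null
python3 go.py 457 -168 5 6
```

```text
t 10.7 p [ 455.  -164.5   92.5] F [ 0.3 -0.2  0.2] gap 62.1 yang 5.82 tilt 0.14
shift cm (tool axes now) [-0.38  0.18  8.75]
yaw deg -0.18
polar r296.7 phi-121.0
```

```bash
python3 -m handwheel '[{"xyz":[-0.38,0.18,3],"yaw":0,"jaw":6.2},{"xyz":[0,0,2.5],"yaw":0,"jaw":6.2},{"xyz":[0,0,2],"yaw":0,"jaw":6.2},{"xyz":[0,0,1.0],"yaw":0,"jaw":6.2},{"xyz":[0,0,0.2],"yaw":0,"jaw":5.2},{"xyz":[0,0,0],"yaw":0,"jaw":4.8},{"xyz":[0,0,0],"yaw":0,"jaw":4.5},{"xyz":[0,0,0],"yaw":0,"jaw":4.5},{"xyz":[0,0,0],"yaw":0,"jaw":4.5},{"xyz":[0,0,0],"yaw":0,"jaw":4.5}]' 20 
python3 go.py 457 -168 5 6
```

```text
time: 11.7
position: [459.1, -169.1, 7.7]
ee_rot: [0.672, 0.741, 0.0, 0.0]
contact_force: [-0.6, -0.2, 1.2]
finger_gap: 45.5
t 11.7 p [ 459.1 -169.1    7.7] F [-0.6 -0.2  1.2] gap 45.5 yang 5.6 tilt 0.05
shift cm (tool axes now) [ 0.13 -0.2   0.27]
yaw deg -0.4
polar r298.6 phi-119.9
```

```bash
python3 -m handwheel '[{"xyz":[0,0,0],"yaw":0,"jaw":6.2},{"xyz":[0,0,0],"yaw":0,"jaw":6.2},{"xyz":[0,0,0],"yaw":0,"jaw":6.2},{"xyz":[0,0,0],"yaw":8.2,"jaw":6.2},{"xyz":[0,0,0],"yaw":8.2,"jaw":6.2},{"xyz":[0,0,0],"yaw":8.2,"jaw":6.2},{"xyz":[0,0,0],"yaw":8.2,"jaw":6.2},{"xyz":[0,0,0],"yaw":8.2,"jaw":6.2},{"xyz":[0,0,0],"yaw":8.2,"jaw":6.2}]' >/dev/null
python3 go.py 459.1 -169.1 5 -84
python3 -m handwheel '[{"xyz":[0,0,0],"yaw":8.2,"jaw":6.2},{"xyz":[0,0,0],"yaw":8.2,"jaw":6.2},{"xyz":[0,0,0],"yaw":8.2,"jaw":6.2},{"xyz":[0,0,0],"yaw":8.2,"jaw":6.2},{"xyz":[0,0,0],"yaw":8,"jaw":6.2},{"xyz":[0,0,0],"yaw":0,"jaw":6.2},{"xyz":[0,0,0],"yaw":0,"jaw":6.2}]' >/dev/null
python3 go.py 459.1 -169.1 5 -84
```

```text
t 12.6 p [ 458.8 -169.     7.3] F [-0.4 -0.1 -0.7] gap 62.1 yang -43.94 tilt 0.0
shift cm (tool axes now) [0.02 0.03 0.23]
yaw deg 40.06
polar r298.7 phi-120.0
t 13.3 p [ 458.8 -169.     7.3] F [-0.1 -0.2 -0.3] gap 61.9 yang -84.16 tilt 0.0
shift cm (tool axes now) [0.03 0.01 0.23]
yaw deg -0.16
polar r298.7 phi-120.0
```

```bash
python3 -m handwheel '[{"xyz":[0,0,0.1],"yaw":0,"jaw":5.0},{"xyz":[0,0,0],"yaw":0,"jaw":4.6},{"xyz":[0,0,0],"yaw":0,"jaw":4.2},{"xyz":[0,0,0],"yaw":0,"jaw":4.0},{"xyz":[0,0,0],"yaw":0,"jaw":4.0},{"xyz":[0,0,0],"yaw":0,"jaw":4.0}]' 50 >/dev/null
python3 go.py
python3 -m handwheel '[{"xyz":[0,0,-1],"yaw":0,"jaw":4.0},{"xyz":[0,0,-3],"yaw":0,"jaw":4.0},{"xyz":[0,0,-4],"yaw":0,"jaw":4.0},{"xyz":[0,0,-4],"yaw":0,"jaw":4.0},{"xyz":[0,0,-3],"yaw":0,"jaw":4.0},{"xyz":[0,0,-2],"yaw":0,"jaw":4.0}]' >/dev/null
python3 go.py 493.2 77 177 -84
```

```text
t 13.9 p [ 458.7 -169.     6.5] F [-1.3  1.   5.1] gap 44.1 yang -84.35 tilt 0.01
polar r298.7 phi-120.0
t 14.5 p [ 459.2 -169.2  179.1] F [ 0.2  0.5 -2.8] gap 44.0 yang -84.37 tilt 0.16
shift cm (tool axes now) [  5.8  -24.17   0.19]
yaw deg -0.37
polar r298.6 phi-119.9
```

```bash
python3 -m handwheel '[{"xyz":[0.72,-3.0,0],"yaw":0,"jaw":4.0},{"xyz":[0.72,-3.02,0],"yaw":0,"jaw":4.0},{"xyz":[0.72,-3.02,0],"yaw":0,"jaw":4.0},{"xyz":[0.72,-3.02,0],"yaw":0,"jaw":4.0},{"xyz":[0.72,-3.02,0],"yaw":0,"jaw":4.0},{"xyz":[0.72,-3.02,0],"yaw":0,"jaw":4.0},{"xyz":[0.72,-3.02,0],"yaw":0,"jaw":4.0},{"xyz":[0.74,-3.02,0],"yaw":0,"jaw":4.0},{"xyz":[0,0,1.2],"yaw":0,"jaw":4.0},{"xyz":[0,0,0],"yaw":0,"jaw":4.0}]' >/dev/null
python3 go.py 493.2 77 152 -84
python3 - <<'E'
from h import *
for n in('scene','top'):
    c=cap(n); uv=proj(c,[493,77,135])[0]; u,v=uv.astype(int); print(n,uv)
    cv2.imwrite(f'pics/{n}5c.png',cv2.resize(c['pixels'][v-40:v+40,u-50:u+50],None,fx=7,fy=7,interpolation=cv2.INTER_CUBIC))
E
```

```text
t 15.5 p [491.3  77.1 163.2] F [-1.1 -1.4 -3.1] gap 43.4 yang -84.28 tilt 0.16
shift cm (tool axes now) [0.19 0.03 1.11]
yaw deg -0.28
polar r117.4 phi-173.8
scene [260.32447537 163.68080247]
top [232.94275911 215.99847304]
```

View pics/scene5c.png

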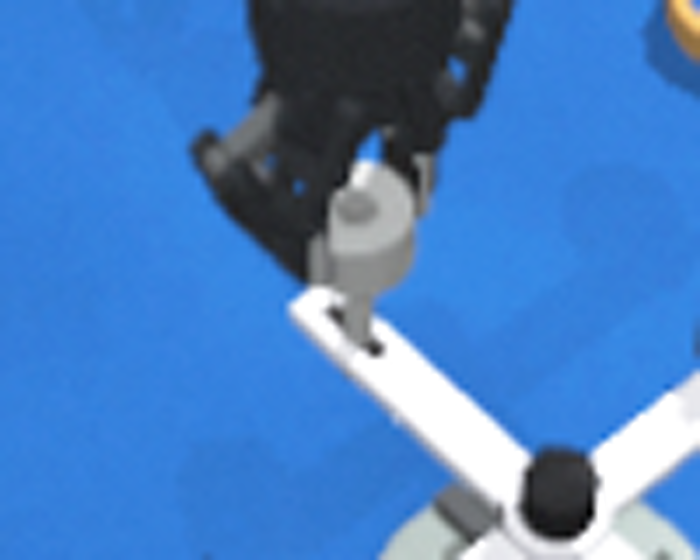

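View pics/top5c.png

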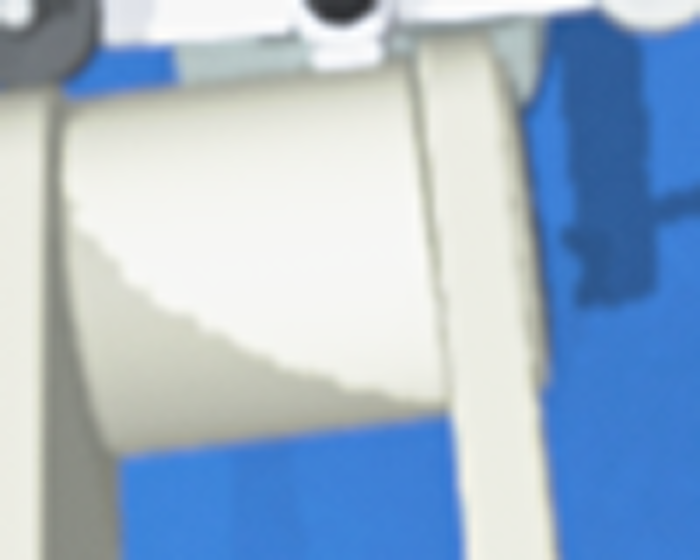

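```bash
cat > fit.py <<'E'
from h import *
from scipy.optimize import least_squares
c=load('scene');w=world(c);P=c['pixels']
s=status.read_state();p=s['position'];zb=p[2]-6.5
hsv=cv2.cvtColor(P,cv2.COLOR_BGR2HSV)
near=np.hypot(w[...,0]-p[0],w[...,1]-p[1])<40
m=near&(w[...,2]>zb+5)&(w[...,2]<zb+25)&(P.max(2)>85)&(hsv[...,1]<60)
q=w[m]
f=lambda v:np.hypot(q[:,0]-v[0],q[:,1]-v[1])-23
o=least_squares(f,p[:2],loss='soft_l1'); print('ring side fit',o.x.round(2),len(q),np.abs(o.fun).mean().round(2),'tcp',p.round(1))
# prong
m=(np.hypot(w[...,0]-493,w[...,1]-77)<14)&(w[...,2]>106)&(w[...,2]<134)
q=w[m]; f=lambda v:np.hypot(q[:,0]-v[0],q[:,1]-v[1])-6.5
o=least_squares(f,[493,77],loss='soft_l1'); print('prong side fit',o.x.round(2),len(q),np.abs(o.fun).mean().round(2))
E
python3 fit.py
```

```text
ring side fit [491.21  75.61] 86 5.12 tcp [491.9  76.2 164. ]
prong side fit [491.37  79.84] 22 0.68
```

```bash
for i in 1 2 3; do python3 -m handwheel '[{"xyz":[0,0,0],"yaw":0,"jaw":4.0}]' >/dev/null; python3 go.py 493.2 77.1 152; done
python3 - <<'E'
from h import *
c=load('scene');P=cv2.resize(c['pixels'],None,fx=8,fy=8,interpolation=cv2.INTER_CUBIC)
def line(pts,col):
    q=((proj(c,pts)+0.5)*8-0.5).astype(int); cv2.polylines(P,[q.reshape(-1,1,2)],False,col,1,cv2.LINE_AA)
t=np.linspace(0,2*np.pi,60)
def circ(x,y,z,r,col): line(np.stack([x+r*np.cos(t),y+r*np.sin(t),0*t+z],1),col)
for z in(100,136): circ(493.2,77.1,z,6.5,(0,0,255))
x,y,z=491.5,76.6,163.5-6.5
circ(x,y,z,23,(0,255,0));circ(x,y,z+30,23,(0,255,0));circ(x,y,z+30,8,(0,255,255))
u,v=(proj(c,[493,77,150])[0]*8).astype(int)
cv2.imwrite('pics/ov.png',P[v-280:v+280,u-330:u+330])
E
```

```text
t 15.7 p [492.5  76.  164.5] F [ 0.   0.  -2.8] gap 44.0 yang -84.45 tilt 0.02
shift cm (tool axes now) [ 0.08 -0.1   1.25]
polar r116.3 phi-173.2
t 15.8 p [492.8  76.1 164.6] F [-0.1 -0.5 -2. ] gap 43.4 yang -84.46 tilt 0.02
shift cm (tool axes now) [ 0.05 -0.09  1.26]
polar r116.0 phi-173.3
t 15.9 p [492.8  76.3 164.6] F [-1.2  0.5 -1.9] gap 43.9 yang -84.45 tilt 0.02
shift cm (tool axes now) [ 0.05 -0.07  1.26]
polar r116.0 phi-173.4
```

View pics/ov.png

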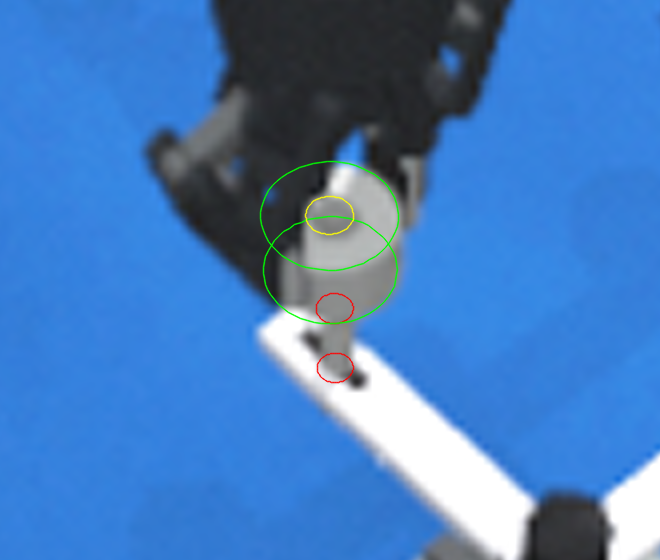

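The overlay agrees with the picture: bore at (330,215) and prong base at (335,367), within about 1 mm. Lowering gently to feel for the prong.

```bash
python3 -m handwheel '[{"xyz":[0.05,-0.07,0.5],"yaw":0,"jaw":4.0},{"xyz":[0,0,0.7],"yaw":0,"jaw":4.0},{"xyz":[0,0,0.6],"yaw":0,"jaw":4.0},{"xyz":[0,0,0.1],"yaw":0,"jaw":4.0},{"xyz":[0,0,0],"yaw":0,"jaw":4.0},{"xyz":[0,0,0],"yaw":0,"jaw":4.0}]' >/dev/null
python3 go.py 493.2 77.1 141
python3 -m handwheel '[{"xyz":[0,0,0.1],"yaw":0,"jaw":4.0},{"xyz":[0,0,0.1],"yaw":0,"jaw":4.0},{"xyz":[0,0,0.1],"yaw":0,"jaw":4.0}]' >/dev/null
python3 go.py 493.2 77.1 141
```

```text
t 16.5 p [493.2  77.6 145.3] F [-0.7 -0.2 -2.3] gap 43.6 yang -84.39 tilt 0.0
shift cm (tool axes now) [-0.    0.05  0.43]
polar r115.5 phi-174.0
t 16.8 p [493.1  77.6 142.3] F [-0.8 -0.2 -2.8] gap 43.5 yang -84.4 tilt 0.01
shift cm (tool axes now) [-0.    0.05  0.13]
polar r115.5 phi-174.0
```

```bash
python3 -m handwheel '[{"xyz":[0,0.02,0.05],"yaw":0,"jaw":4.0},{"xyz":[0,0.02,0.05],"yaw":0,"jaw":4.0}]' >/dev/null
python3 go.py
python3 -m handwheel '[{"xyz":[0,0,0.05],"yaw":0,"jaw":4.0},{"xyz":[0,0,0.05],"yaw":0,"jaw":4.0}]' >/dev/null
python3 go.py
python3 -m handwheel '[{"xyz":[0,0,0.05],"yaw":0,"jaw":4.0},{"xyz":[0,0,0.05],"yaw":0,"jaw":4.0}]' >/dev/null
python3 go.py
```

```text
t 17.0 p [493.   77.2 141.2] F [-0.7 -0.  -1.9] gap 44.0 yang -84.4 tilt 0.02
polar r115.7 phi-173.8
t 17.2 p [493.   77.2 140.2] F [-0.6  0.8 -1.8] gap 43.8 yang -84.4 tilt 0.02
polar r115.7 phi-173.8
t 17.4 p [493.   77.2 139.2] F [-1.7  0.6 -1.5] gap 43.4 yang -84.4 tilt 0.02
polar r115.7 phi-173.8
```

```bash
python3 -m handwheel '[{"xyz":[0,0,0.1],"yaw":0,"jaw":4.0},{"xyz":[0,0,0.1],"yaw":0,"jaw":4.0},{"xyz":[0,0,0.1],"yaw":0,"jaw":4.0}]' >/dev/null
python3 go.py
python3 -m handwheel '[{"xyz":[0,0,0.1],"yaw":0,"jaw":4.0},{"xyz":[0,0,0.1],"yaw":0,"jaw":4.0},{"xyz":[0,0,0.1],"yaw":0,"jaw":4.0}]' >/dev/null
python3 go.py
python3 - <<'E'
from h import *
for n in('scene',):
    c=cap(n); uv=proj(c,[493,77,135])[0]; u,v=uv.astype(int)
    cv2.imwrite(f'pics/{n}6c.png',cv2.resize(c['pixels'][v-40:v+40,u-50:u+50],None,fx=7,fy=7,interpolation=cv2.INTER_CUBIC))
E
```

```text
t 17.7 p [493.   77.2 136.1] F [-2.   0.5 -1.5] gap 43.5 yang -84.4 tilt 0.02
polar r115.7 phi-173.8
t 18.0 p [493.   77.2 133.2] F [-3.2  1.1 -1.3] gap 43.3 yang -84.4 tilt 0.02
polar r115.7 phi-173.8
```

View pics/scene6c.png

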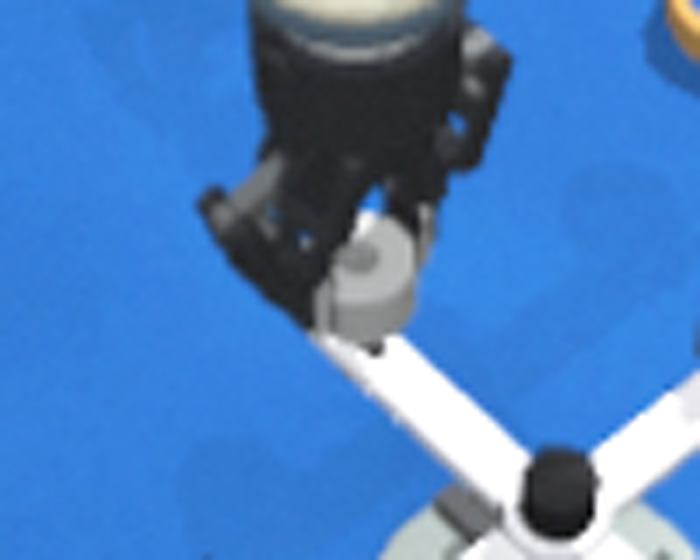

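The ring is past the prong's top, with light side contact of -3 N in x. I'll ease 0.6 mm toward -x and continue.

```bash
python3 -m handwheel '[{"xyz":[-0.06,0,0],"yaw":0,"jaw":4.0},{"xyz":[0,0,0.1],"yaw":0,"jaw":4.0},{"xyz":[0,0,0.1],"yaw":0,"jaw":4.0},{"xyz":[0,0,0.1],"yaw":0,"jaw":4.0}]' >/dev/null
python3 go.py
python3 -m handwheel '[{"xyz":[0,0,0.2],"yaw":0,"jaw":4.0},{"xyz":[0,0,0.2],"yaw":0,"jaw":4.0},{"xyz":[0,0,0.2],"yaw":0,"jaw":4.0}]' >/dev/null
python3 go.py
```

```text
t 18.45 p [492.8  77.1 130.3] F [-0.2  0.6 -2.3] gap 43.7 yang -84.4 tilt 0.03
polar r115.9 phi-173.8
t 18.75 p [492.7  77.1 124.1] F [ 0.4  0.  -3.5] gap 43.6 yang -84.39 tilt 0.02
polar r116.0 phi-173.8
```

```bash
python3 -m handwheel '[{"xyz":[0,0,0.3],"yaw":0,"jaw":4.0},{"xyz":[0,0,0.3],"yaw":0,"jaw":4.0},{"xyz":[0,0,0.3],"yaw":0,"jaw":4.0},{"xyz":[0,0,0.2],"yaw":0,"jaw":4.0},{"xyz":[0,0,0.1],"yaw":0,"jaw":4.0},{"xyz":[0,0,0.1],"yaw":0,"jaw":4.0}]' >/dev/null
python3 go.py
```

```text
t 19.35 p [492.6  77.2 111.2] F [-0.5 -0.2 -2.6] gap 43.7 yang -84.4 tilt 0.0
polar r116.1 phi-173.8
```

```bash
python3 -m handwheel '[{"xyz":[0,0,0.1],"yaw":0,"jaw":4.0},{"xyz":[0,0,0.1],"yaw":0,"jaw":4.0},{"xyz":[0,0,0.1],"yaw":0,"jaw":4.0}]' >/dev/null
python3 go.py
python3 -m handwheel '[{"xyz":[0,0,0.05],"yaw":0,"jaw":4.0},{"xyz":[0,0,0.05],"yaw":0,"jaw":4.0}]' >/dev/null
python3 go.py
```

```text
t 19.65 p [492.6  77.2 108.3] F [-0.8 -0.1 -2.3] gap 43.6 yang -84.4 tilt 0.01
polar r116.1 phi-173.8
t 19.85 p [492.6  77.2 107.3] F [ 0.1 -0.  -2.7] gap 43.4 yang -84.4 tilt 0.0
polar r116.1 phi-173.8
```

```bash
python3 -m handwheel '[{"xyz":[0,0,0.05],"yaw":0,"jaw":4.0}]' >/dev/null
python3 go.py
```

```text
t 19.95 p [492.6  77.1 106.8] F [-0.6 -0.1 -2.2] gap 43.8 yang -84.4 tilt 0.0
polar r116.1 phi-173.8
```

```bash
python3 -m handwheel '[{"xyz":[0,0,0.05],"yaw":0,"jaw":4.0}]' >/dev/null
python3 go.py
```

```text
t 20.05 p [492.6  77.2 106.4] F [-3.2 -0.4  7. ] gap 43.8 yang -84.4 tilt 0.0
polar r116.1 phi-173.8
```

Seated: the load goes from -2.2 to +7 N at z 106.4, as expected. Releasing slowly.

```bash
python3 -m handwheel '[{"xyz":[0,0,0],"yaw":0,"jaw":4.4},{"xyz":[0,0,0],"yaw":0,"jaw":4.6},{"xyz":[0,0,0],"yaw":0,"jaw":4.8},{"xyz":[0,0,0],"yaw":0,"jaw":5.2},{"xyz":[0,0,0],"yaw":0,"jaw":5.8},{"xyz":[0,0,0],"yaw":0,"jaw":6.4},{"xyz":[0,0,0],"yaw":0,"jaw":6.4}]' 20 >/dev/null
python3 go.py; python3 ang.py scene; python3 - <<'E'
from h import *
for n in('scene',):
    c=load(n); uv=proj(c,[493,77,135])[0]; u,v=uv.astype(int)
    cv2.imwrite(f'pics/{n}7c.png',cv2.resize(c['pixels'][v-40:v+40,u-50:u+50],None,fx=7,fy=7,interpolation=cv2.INTER_CUBIC))
E
```

```text
t 20.75 p [492.6  77.2 106.3] F [-0.2  0.1 -0.7] gap 64.2 yang -84.4 tilt 0.0
polar r116.1 phi-173.8
scene 23 [493.  110.7 133. ] r116.9 a169.7
scene 129 [496.5  79.5 129.8] r111.9 a-174.8
scene 21 [595.7 208.9 134.2] r119.9 a95.9
scene 18 [503.8  38.3 133. ] r116.2 a-153.7
scene 26 [621.4 -28.1 134.6] r118.5 a-83.5
scene 171 [727.8 102.4 130. ] r120.5 a6.1
```

View pics/scene7c.png

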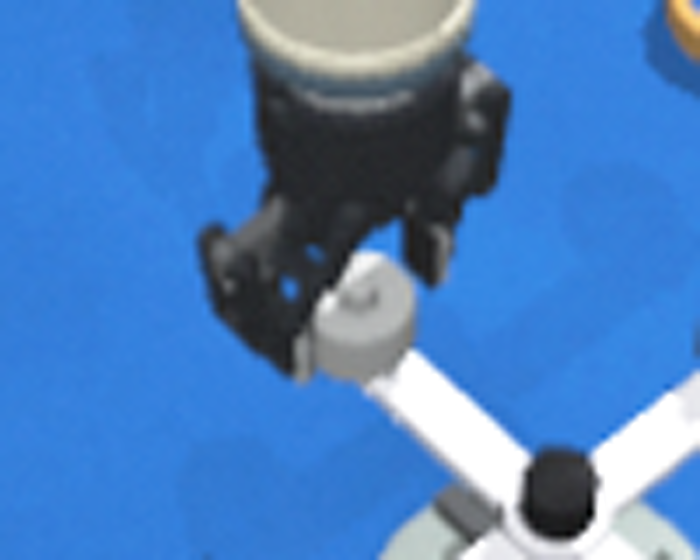

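Released: the ring sits with the prong's tip showing in its bore at (362,293), and the head angle is unchanged. Lifting straight up and away, then a final look.

```bash
python3 -m handwheel '[{"xyz":[0,0,-1],"yaw":0,"jaw":6.4},{"xyz":[0,0,-2],"yaw":0,"jaw":6.4},{"xyz":[0,0,-4],"yaw":0,"jaw":6.4},{"xyz":[0,0,-4],"yaw":0,"jaw":6.4},{"xyz":[0,0,-2],"yaw":0,"jaw":6.4},{"xyz":[-2,4,0],"yaw":0,"jaw":6.4},{"xyz":[-2,4,0],"yaw":0,"jaw":6.4},{"xyz":[-2,4,0],"yaw":0,"jaw":6.4},{"xyz":[-2,4,0],"yaw":0,"jaw":6.4},{"xyz":[-2,4,0],"yaw":0,"jaw":6.4},{"xyz":[0,0,0],"yaw":0,"jaw":6.4},{"xyz":[0,0,0],"yaw":0,"jaw":6.4}]' >/dev/null
python3 go.py; cp scene.pkl x.bak; python3 ang.py scene top; python3 - <<'E'
from h import *
from scipy.optimize import least_squares
for n in('scene','top'):
    c=load(n); uv=proj(c,[493,77,120])[0]; u,v=uv.astype(int)
    cv2.imwrite(f'pics/{n}8c.png',cv2.resize(c['pixels'][v-40:v+40,u-50:u+50],None,fx=7,fy=7,interpolation=cv2.INTER_CUBIC))
    w=world(c); d=np.hypot(w[...,0]-493,w[...,1]-77)
    q=w[(d>10)&(d<22)&(w[...,2]>122)]; A=np.c_[q[:,:2]-[493,77],np.ones(len(q))]
    co=np.linalg.lstsq(A,q[:,2],rcond=None)[0]; print(n,'top plane z',co[2].round(1),'slope',co[:2].round(3),len(q))
    e=w[(d<35)&(w[...,2]>122)&(w[...,2]<135)]; print('ring extents',((e.min(0)+e.max(0))/2).round(1))
E
```

```text
t 22.0 p [ 412.3 -132.5  237. ] F [0.3 0.6 0.1] gap 64.6 yang -84.57 tilt 0.05
polar r296.1 phi-131.4
scene 163 [494.8  76.7 130. ] r114.0 a-173.5
scene 20 [595.3 208.8 133.9] r119.8 a96.1
scene 27 [620.8 -28.5 134.5] r118.9 a-83.8
scene 174 [728.  102.6 129.9] r120.7 a6.1
top 171 [726.4 102.2 130.1] r119.1 a6.0
top 21 [620.1 -28.6 135.3] r119.0 a-84.2
top 23 [594.  207.8 134.4] r118.9 a96.8
top 221 [492.9  75.2 130.1] r116.0 a-172.8
scene top plane z 129.5 slope [-0.023  0.047] 137
ring extents [494.   78.  128.3]
top top plane z 129.9 slope [ 0.007 -0.016] 178
ring extents [493.2  75.8 128.9]
```

View pics/scene8c.png

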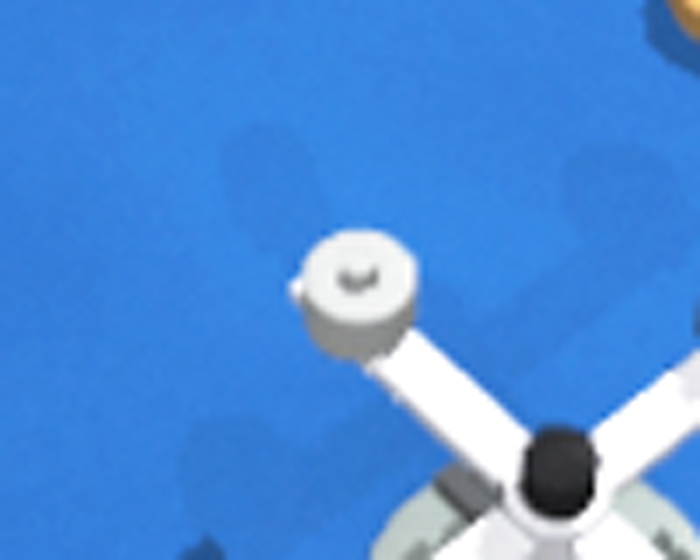

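View pics/top8c.png

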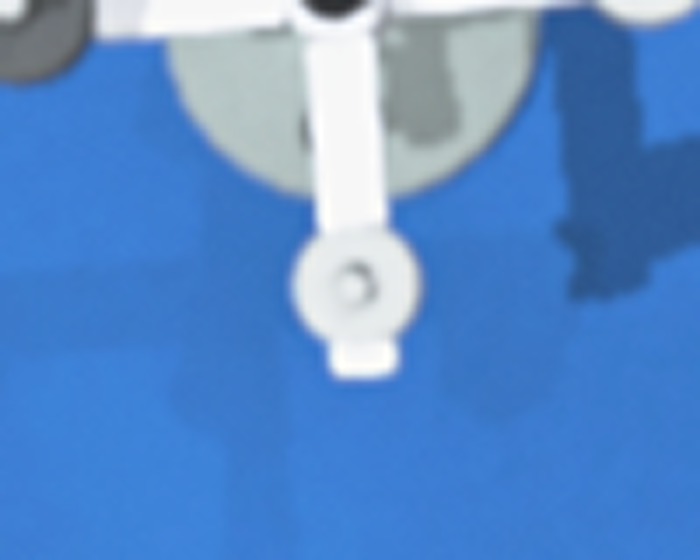

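```bash
python3 - <<'E'
from h import *
print(ticket.close_job())
E
```

```text
the job is handed in; nothing more can be done
None
```

The rack is home against its stop and the grey steel ring gauge is hanging on the empty hook. I handed the job in at about 22 s; no verdict was reported.

- **Rack:** I pushed the empty arm clockwise about 112° with shut fingers. The turn took about 4–6 N. At the stop the force rose to a peak of about 21 N (limit 30 N), and I then held it at about 14 N for 0.3 s. After I let go, the three fixed prongs stayed within about 0.5° of where they were when pressed home.
- **Ring:** I squeezed it along both axes to centre it. The prong was about 4.5 mm inward of the slot's middle. On the way down I felt 3 N of side contact, eased off 0.6 mm, and seated the ring with about 9 N before releasing it slowly.
- **Last checks:** Both cameras show the prong inside the bore. The ring's top is at 129.5–129.9 mm, where 130 mm means flat on the arm. The fitted slope is under 0.02 in the top view and about 0.05 in the scene view, which I put down to noise; both are below the 0.08 limit.
- **Disagreement:** The two cameras differ by about 2 mm on the ring's sideways position, within their calibration and the 5 mm allowed.
- **Not checked:** I did not measure the bystanders again at the end. I planned the moves to stay clear of them and saw no unexpected contact force.

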